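# Fit the cam lever to a wheelchair drum brake

## Task

The drum-brake wheel on the bench is missing its lever: pick up the loose steel lever, set its square bore over the square cam spindle and, turning it gently with a light push (never forcing it), feel for the flats until it slides down fully home on the brass bush. Fit it on the flats that let its arm go right back to the red stop tab, swing it there and let go, with the arm resting against the tab ready for the cable. Leave the other parts on the bench where they lie.

Things in the scene. Friction and masses are not known exactly. Their poses are not given: they have to be found in the camera images.
- brake_wheel: 250 mm wheelchair wheel, flat on a fixed plywood stand, brake side up; it cannot move. Origin on the bench under its centre, z up. Tyre top at z = 70 mm. Dark steel brake back plate: radius 60 mm, top at z = 84 mm; axle nut and axle end in its middle rise to 96 mm. Brass bush with the square cam spindle at x = 36 mm, y = 0. Cable anchor, top at 98 mm, at x = 30, y = -70 mm.
- cam_seat (a point): centre of the top face of the brass bush (28 mm across, 100 mm above the bench), on the spindle's upright axis. Axes as the wheel's: they do NOT turn with the spindle. Fully home, the lever's underside rests on this face. The fitted lever's arm at rest points along +y; it swings from there clockwise, seen from above, to put the brake on.
- cam_top (a point): centre of the top of the polished steel cam spindle, 26 mm above the bush. 14 mm square, its top 6 mm tapering to 12.5 mm. It turns stiffly (0.3 N m), stays where it is left, and its angle is NOT measured (axes here are the wheel's): look or feel. On the right flats the arm first points 0.25 to 1.15 rad clockwise of +y; on the next flats clockwise it slides on too but cannot get back to the tab.
- stop_tab (a point): top of the red stop tab, middle of the face that the arm rests against: an upright tab 14 mm long along the wheel's y, 5 mm thick, its top 5 mm above the bush's face, 64 mm out from the spindle's axis. At rest the arm lies along the wheel's +y with its anticlockwise side against this face.
- lever_boss (a point): centre of the loose steel lever's boss: a block 32 x 32 mm, 44 mm high, with a square bore right through, 15 mm wide, sides parallel to the block's. The point is on the bore's axis, 22 mm above the underside; z up, x along the arm. Lies underside down on the bench. Mass about 0.3 kg.
- lever_end (a point): centre of the round cable eye (22 mm across) at the end of the lever's flat arm, 100 mm from the bore's axis, 4 mm above the underside. The arm is 16 mm wide and 8 mm thick, its underside level with the boss's, so that the boss stands 36 mm clear above it on all four sides.
- footrest_clip: white nylon footrest clip, a channel 75 x 40 x 32 mm high, loose on the bench; not to be moved. Origin at the centre of its underside
- axle_bolt: polished steel axle bolt with nut, 115 mm long, 22 mm high, lying loose; not to be moved. Origin below its middle
- grip_sleeve: orange grip sleeve with a palm wing, 115 mm long, 32 mm high, lying loose; not to be moved. Origin below its middle
- knob_cap: black plastic brake knob cap, 52 mm across, 30 mm high, loose on the bench near the robot; not to be moved. Origin at the centre of its underside
Not all that is in view belongs to the job. What is shaped like the part that bears lever_boss but green or purple is not meant.

How it is judged:
By the outcome, as a careful person would: the job done as asked, in the order asked, and still so for the second after the job is handed in, with the robot touching nothing.
It also fails if it takes over 72 s, if anything falls off the work surface, if the arm or the gripper's body presses on something with over 40 N, if the wrist force passes 120 N, or if a joint passes its speed limit or range.

## Robot

A 6-joint arm with a two-finger parallel gripper is mounted at the origin on the work surface. World frame = base frame: x ahead of the robot, y to its left, z up, the work surface at z = 0. Lengths are in mm, angles in rad, forces in N, time in s.
With the tool pointing down it reaches from about 300 to 750 mm from the base axis. Payload 8.5 kg.
Tool frame: the origin (TCP) lies midway between the tips of the shut fingers; the grasp point (between the pads) lies 19 mm behind it; x points along the fingers, y is the direction in which the jaws open and shut, and the axes are right-handed (so a half turn about x gives the same grasp; the last joint's range is limited). The gripper opens to 85 mm and grips with 20 to 120 N. Pads are 22 mm wide; open, the fingers measure 114 mm over their backs; the gripper's body (76 mm by 85 mm) begins 54 mm behind the grasp point. The pads swing forward as they close: fully open they stand 13 mm farther back than shut.
Start: joints at [0.919, 0.381, 1.297, -0, 1.464, -0.215], TCP at [232.662, 498.346, 231.322] pointing down, gripper open.
Joint ranges: [-3.11, 3.11], [-0.89, 2.33], [0.22, 2.48], [-1.42, 4.56], [0.17, 2.85], [-2.88, 2.88]. Speed limits (rad/s): [2.39, 2.39, 3.14, 3.14, 3.14, 3.14].

## Interface

Orientations are given as a rotation vector (axis times angle).
In Python, from bench import bot gives the robot as it stands. Calls block until the motion is done:
- bot.move_pose(position, orientation): joint-space move of the TCP to a pose.
- bot.line_to(position, ori=None, feed=150, guard=None): straight line of the TCP; ori=None keeps the orientation; feed is the mean speed in mm/s. With guard (N) it stops when the force on the tool has changed by that much, and returns True; else False.
- bot.goto_joints(angles): joint-space move.
- bot.gripper_to(opening, f_grip=None): opening from 0.0 (shut) to 1.0 (fully open); f_grip is the grip in N (None keeps the last); returns when the fingers have stopped.
- bot.wait(seconds).
- bot.ik(position, orientation): joint angles nearest the present ones, or None.
- bot.get_state(): the state.
- bot.capture(name): name is "scene" or "top"; returns a dict with "color" (384x512x3 uint8, red, green, blue), "fx", "fy", "cx", "cy" (pixels), "dist" ([k1, k2, p1, p2, k3] as OpenCV has them; the pictures are not rectified), "origin" and "rotation" of the camera in the world. Camera axes: x right, y down, z forward; pixel columns grow to the right and rows downward; lengths in mm; the calibration is good to about 2 mm. A picture is of the moment at which its call begins. There is no depth.
A pose or a line that the arm cannot do raises bot.Unreachable and nothing moves.
- bot.job_done(): hands the job in, once; it reports no verdict.
The state is a dict: "time_s": time; "joint_pos": joint angles; "joint_velocities": joint speeds; "joint_efforts": joint torques, N m; "position": TCP position; "ee_rot": TCP orientation; "wrist_force": force on the tool from outside, world axes, zero at the start; "wrist_torque": the same for the moment, N m; "opening": opening from 0.0 (shut) to 1.0 (fully open).
Only numpy, scipy, OpenCV 4.12 (cv2) and the standard library are available. Lean on these libraries where they do the work, as an engineer would, in place of code of your own. Each camera call takes 0.05 s, during which the arm holds its last target. There are 200 camera calls.

## Working session

There is one attempt and no reset: what is moved stays moved. The work goes in short steps, each a Python script; the robot and the scene stay as the last script left them, time stands still between calls to the robot, and variables do not carry over. Pictures are saved under pics/ and viewed, about 8 in all and at most 12, crops included, and the job is handed in when it is done.

```bash
ls; mkdir -p pics; python3 - <<'E'
from bench import bot
import cv2,pickle
for n in("scene","top"):
    c=bot.capture(n);pickle.dump(c,open(n+".pkl","wb"))
    cv2.imwrite(f"pics/{n}0.png",c["color"][:,:,::-1]);print(n,c["fx"],c["cx"],c["cy"],c["dist"],c["origin"],c["rotation"])
print(bot.get_state())
E
```

```text
pics
scene 358.4461830235831 245.83136421743424 188.07692572312905 [-0.08684712  0.          0.          0.          0.        ] [1096.1428469  -193.95676688  694.17471072] [-2.03122196 -1.35106432  0.56760471]
top 422.15367469529997 249.07977260281282 196.68410830992312 [-0.12694063  0.          0.          0.          0.        ] [ 410.76831455   56.26683986 1063.20992332] [-2.16009605  2.13454834 -0.22437705]
{'time_s': 0.1, 'joint_pos': array([ 9.18696519e-01,  3.81126501e-01,  1.29816948e+00,  1.55322228e-05,
        1.46360330e+00, -2.15306674e-01]), 'joint_velocities': array([-0.00057905, -0.0035    , -0.00262518, -0.00201156,  0.00119002,
        0.00044097]), 'joint_efforts': array([ 4.71406878e-03, -4.49223375e+01, -2.31658530e+01, -1.64103899e-04,
        3.64702653e-03, -3.73799321e-05]), 'position': array([232.50695856, 498.14582362, 230.77988444]), 'ee_rot': array([ 0.34165791,  1.54408014, -0.3435224 ]), 'wrist_force': array([-0.0178795 , -0.22576904,  0.06560863]), 'wrist_torque': array([-0.00387119, -0.02207304, -0.04392682]), 'opening': 0.9933652816560009}
```

View pics/scene0.png

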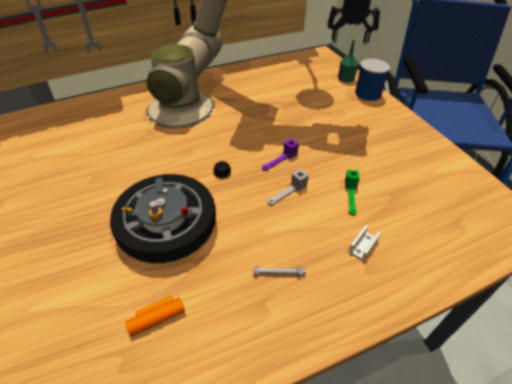

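View pics/top0.png

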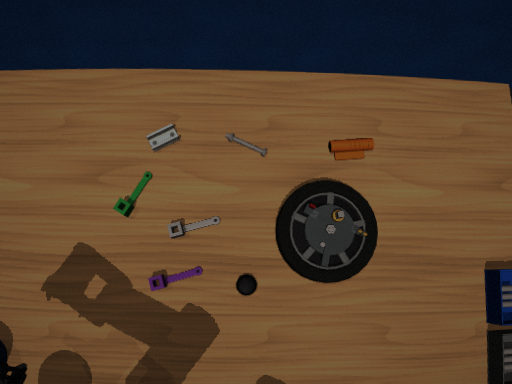

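Lever candidates in the top view: grey at (176,229), green at (124,206), purple at (157,283). The description calls for the steel one, so I choose the grey. I'll check it in a close crop along with the wheel.

```bash
cat > h.py <<'E'
import numpy as np,cv2,pickle
from scipy.spatial.transform import Rotation as R
def ray(c,px):
    K=np.array([[c["fx"],0,c["cx"]],[0,c["fy"],c["cy"]],[0,0,1.]])
    u=cv2.undistortPoints(np.array(px,float).reshape(-1,1,2),K,np.array(c["dist"])).reshape(-1,2)
    r=np.array(c["rotation"]); M=R.from_rotvec(r).as_matrix() if r.ndim==1 else r
    return np.c_[u,np.ones(len(u))]@M.T
def onz(c,px,z):
    d=ray(c,px);o=np.array(c["origin"]);return o+d*((z-o[2])/d[:,2])[:,None]
def proj(c,P):
    r=np.array(c["rotation"]);M=R.from_rotvec(r).as_matrix()
    K=np.array([[c["fx"],0,c["cx"]],[0,c["fy"],c["cy"]],[0,0,1.]])
    rv=cv2.Rodrigues(M.T)[0];return cv2.projectPoints(np.array(P,float).reshape(-1,1,3),rv,-M.T@np.array(c["origin"],float),K,np.array(c["dist"]))[0].reshape(-1,2)
def tri(c1,p1,c2,p2):
    a,b=np.array(c1["origin"]),np.array(c2["origin"]);d,e=ray(c1,[p1])[0],ray(c2,[p2])[0]
    t=np.linalg.lstsq(np.c_[d,-e],b-a,rcond=None)[0];p,q=a+t[0]*d,b+t[1]*e
    return (p+q)/2,np.linalg.norm(p-q)
E
python3 - <<'E'
from h import *
s,t=[pickle.load(open(n+".pkl","rb")) for n in("scene","top")]
def crop(c,x,y,w,h,W,H): return cv2.resize(c["color"][y:y+h,x:x+w,::-1],(W,H),interpolation=cv2.INTER_CUBIC)
a=np.vstack([np.hstack([crop(t,160,200,70,50,400,286),crop(t,295,190,70,50,400,286)]),
 np.hstack([crop(s,260,160,60,50,400,300) ,crop(s,110,180,90,60,400,300)])])
cv2.imwrite("pics/c1.png",a)
E
```

```text
(no output)
```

View pics/c1.png

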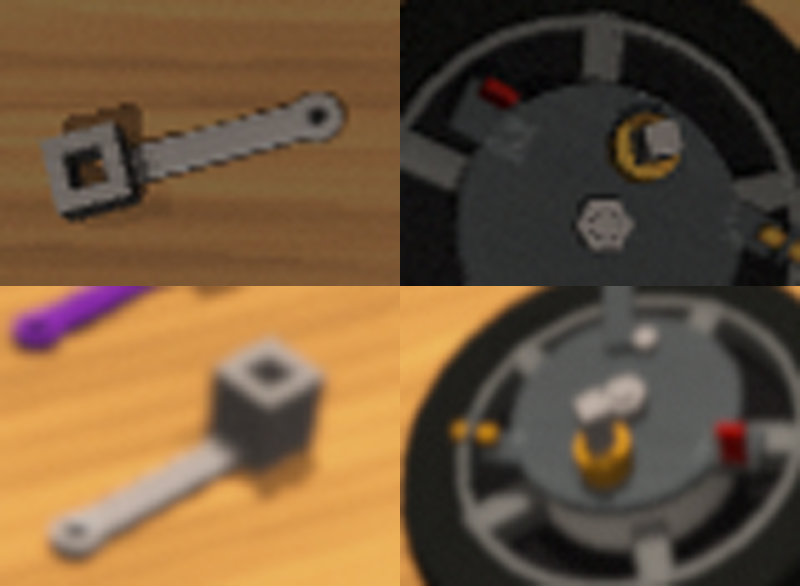

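The crop confirms a bare grey steel lever with an open square bore. In the top view its bore is at about (175,229) and its eye at (215.4,220.1). The spindle top is at (340.6,213.7), the axle at (330.8,228.8) and the red tab at (312.1,205.9).

```bash
python3 - <<'E'
from h import *
s,t=[pickle.load(open(n+".pkl","rb")) for n in("scene","top")]
np.set_printoptions(precision=2,suppress=True)
def rect(c,x,y,w,h,th,z,near):
    g=cv2.resize(c["color"][y:y+h,x:x+w],None,fx=8,fy=8,interpolation=cv2.INTER_CUBIC)
    hsv=cv2.cvtColor(g,cv2.COLOR_RGB2HSV); m=((hsv[...,2]>th)&(hsv[...,1]<60)).astype(np.uint8)
    cs,_=cv2.findContours(m,cv2.RETR_EXTERNAL,cv2.CHAIN_APPROX_NONE)
    for k in cs:
        if cv2.contourArea(k)<300: continue
        b=cv2.boxPoints(cv2.minAreaRect(k)); px=(b+.5)/8-.5+[x,y]
        P=onz(c,px,z); e=P[1]-P[0]; f=P[2]-P[1]
        print(th,"px",px.mean(0),"world",P.mean(0),"sides",np.linalg.norm(e),np.linalg.norm(f),"ang mod90",np.degrees(np.arctan2(e[1],e[0]))%90)
for th in(110,130,150): print("spindle");rect(t,332,206,16,16,th,126,0)
for th in(90,110,130): print("lever");rect(t,162,214,22,30,th,44,0)
for n,p,z in(("bore",(175,229),44),("eye",(215.4,220.1),8),("spin",(340.6,213.7),126),("bush",(337.7,215.3),100),("axle",(330.8,228.8),96),("tab",(312.1,205.9),105)):
    print(n,onz(t,[p],z)[0])
print(tri(t,(340.6,213.7),s,(153,203.2)),tri(t,(312.1,205.9),s,(184.1,206.5)))
# tyre outer silhouette ellipse
g=t["color"][170:292,265:390];m=(g.max(2)<40).astype(np.uint8)
k=max(cv2.findContours(m,cv2.RETR_EXTERNAL,cv2.CHAIN_APPROX_NONE)[0],key=cv2.contourArea)
e=cv2.fitEllipse(cv2.convexHull(k));print(e,onz(t,[np.array(e[0])+[265,170]],55))
E
```

```text
spindle
spindle
spindle
lever
90 px [174.37 228.82] world [507.16 200.23  44.  ] sides 31.299034397832138 31.890917037615136 ang mod90 15.486981163996589
lever
110 px [173.44 233.36] world [496.12 202.12  44.  ] sides 17.983957475775874 37.425356527675866 ang mod90 71.25709259391701
lever
bore [506.71 198.68  44.  ]
eye [533.99 103.12   8.  ]
spin [ 538.25 -185.15  126.  ]
bush [ 537.95 -184.84  100.  ]
axle [ 506.63 -168.71   96.  ]
tab [ 558.55 -123.78  105.  ]
(array([ 538.23, -186.15,  125.05]), np.float64(1.5008558444548954)) (array([ 557.93, -124.09,  107.65]), np.float64(1.6546444918274776))
((61.04045486450195, 61.15280532836914), (100.77301788330078, 103.12574005126953), 140.37879943847656) [[ 504.87 -166.4    55.  ]]
```

```bash
cat >> h.py <<'E'
def ori(armdeg,flip=1):
    a=np.radians(armdeg+90*flip);X=np.array([0,0,-1.]);Y=np.array([np.cos(a),np.sin(a),0])
    return R.from_matrix(np.c_[X,Y,np.cross(X,Y)]).as_rotvec()
E
python3 - <<'E'
from h import *
from bench import bot
np.set_printoptions(precision=2,suppress=True)
t=pickle.load(open("top.pkl","rb"))
g=cv2.resize(t["color"][206:222,332:348],None,fx=8,fy=8,interpolation=cv2.INTER_CUBIC)
print(t["color"][206:222,332:348,2])
ok={}
for f in(1,-1):
    q=[bot.ik(p,ori(a,f)) for p,a in(([507,200,6],-74.5),([538,-185,200],14),([538,-185,110],14),([538,-185,110],66),([538,-185,110],-10))]
    print(f,[None if k is None else np.array(k)[[0,5]] for k in q]); ok[f]=all(k is not None for k in q)
E
```

```text
[[ 49  47  46  41  43  60  26   9   7   5  11  13  15  12  13   9]
 [ 48  44  47  48  48  48  45  44  32  11  12  14  12  14  13  16]
 [ 48  44  45  31  28  31  30  28  27  44  25  16  15  15  13  12]
 [ 47  32  28  26  25  29  28  20  27  44  44  30  18  12  14  13]
 [ 50  30  16  22  25  21  22  21  20  25  48  45  45  25  12  14]
 [ 32  15  20  21  22  15  27  49  77  95  86  65  47  44  27  11]
 [ 25  25  35  32  20  37  89  90  93  93  90  79  45  48  45  26]
 [ 13  33  39  27  25  25  91  90  93  92  92  90  47  48  45  44]
 [ 12  34  38  29  21  22  82  90  95  91  87  90  56  49  45  46]
 [  7  38  37  30  25  13  59  91  93  94  90  90  68  47  46  45]
 [  7  35  37  26  25  22  43  89  92 102 100  83  50  50  46  48]
 [ 10  34  38  36  23  24  37  53  30  28  30  36  44  49  48  46]
 [ 10  25  36  38  23  28  29  27  30  34  34  37  43  49  51  46]
 [ 28   8  28  34  38  36  36  35  34  32  39  42  41  47  49  48]
 [ 45  24  13  20  35  35  36  39  37  36  41  47  43  44  48  47]
 [ 47  47  27  10  11  16  16  29  43  40  43  46  45  46  46  47]]
1 [array([ 0.16, -0.11]), array([-0.54, -2.35]), array([-0.54, -2.35]), None, array([-0.54, -1.94])]
-1 [None, array([-0.54,  0.79]), array([-0.54,  0.79]), array([-0.54, -0.12]), array([-0.54,  1.21])]
```

Gripping across the arm runs out of last-joint range, so I'll grip along the arm, above its 8 mm thickness. That keeps the last joint in range throughout.

```bash
python3 - <<'E'
from h import *
from bench import bot
np.set_printoptions(precision=2,suppress=True)
t=pickle.load(open("top.pkl","rb"))
g=cv2.resize(t["color"][206:222,332:348,2],None,fx=8,fy=8,interpolation=cv2.INTER_CUBIC)
for th in(58,66,74):
    k=max(cv2.findContours((g>th).astype(np.uint8),0,1)[0],key=cv2.contourArea)
    P=onz(t,(cv2.boxPoints(cv2.minAreaRect(k))+.5)/8-.5+[332,206],126);e=P[1]-P[0]
    print("spindle",P.mean(0),np.linalg.norm(e),np.linalg.norm(P[2]-P[1]),np.degrees(np.arctan2(e[1],e[0]))%90)
print([np.array(bot.ik(p,ori(a,0)))[[0,5]] for p,a in(([507,200,11],-74.5),([538,-185,220],14),([538,-185,110],66),([538,-185,110],-10))])
bot.move_pose([507,200,110],ori(-74.5,0))
print(bot.line_to([507,200,11],feed=100,guard=8))
bot.gripper_to(0,f_grip=50);st=bot.get_state();print(st["opening"],st["position"],st["time_s"])
bot.line_to([507,200,190],feed=200)
bot.move_pose([538,-185,190],ori(14,0))
st=bot.get_state();print(st["opening"],st["position"],st["wrist_force"],st["wrist_torque"],st["time_s"])
A=[]
for n,(x,y,w,h) in(("top",(290,175,90,60)),("scene",(100,130,120,90))):
    c=bot.capture(n);pickle.dump(c,open(n+"1.pkl","wb"))
    A.append(cv2.resize(c["color"][y:y+h,x:x+w,::-1],(400,266 if n=="top" else 300),interpolation=cv2.INTER_CUBIC))
A[0]=cv2.copyMakeBorder(A[0],0,34,0,0,0)
cv2.imwrite("pics/c2.png",np.hstack(A))
E
```

```text
spindle [ 538.12 -185.66  126.  ] 14.680438734655285 14.402109602392649 15.449065279233054
spindle [ 538.15 -185.41  126.  ] 13.835558112743266 13.848571375791716 13.670370814846123
spindle [ 538.19 -185.29  126.  ] 13.124254788979982 13.237648898117378 11.787823097250069
[array([0.16, 1.46]), array([-0.54, -0.78]), array([-0.54, -1.69]), array([-0.54, -0.36])]
False
0.36635415633609325 [507.22 199.99  11.35] 3.3417
0.3661878968396866 [ 538.04 -184.52  189.81] [-0.9  -0.41 -1.8 ] [ 0.01  0.07 -0.01] 6.3167
```

View pics/c2.png

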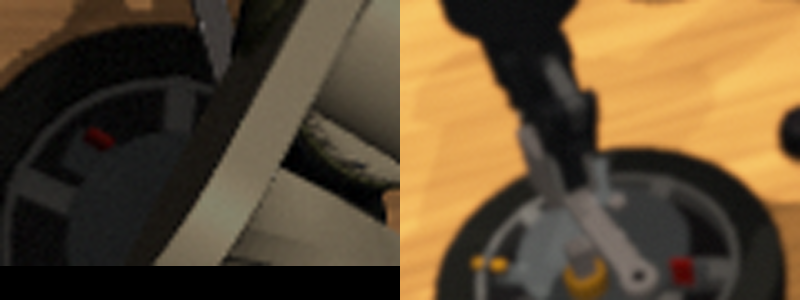

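The lever is held (opening 0.366, about 31 mm) and its arm points along about +14° over the bush. In the scene view the eye is at about (172,212). Next is a gentle guarded descent.

```bash
python3 - <<'E'
from h import *
from bench import bot
np.set_printoptions(precision=2,suppress=True)
s=pickle.load(open("scene1.pkl","rb"));print("eye",onz(s,[(171.7,212.2)],187),"exp",538+97,-185+24.2)
def show(m):
    st=bot.get_state();print(m,st["position"],st["wrist_force"],st["wrist_torque"],st["time_s"])
bot.line_to([538.1,-185.3,140],feed=100);show("above")
r=bot.line_to([538.1,-185.3,111],feed=25,guard=6);show(r)
E
```

```text
eye [[ 635.24 -159.73  187.  ]] exp 635 -160.8
above [ 538.42 -185.39  140.51] [-0.03 -0.49 -2.05] [-0.01  0.02 -0.  ] 7.0667
True [ 538.42 -185.48  136.62] [0.93 1.62 5.46] [-0.    0.1  -0.04] 7.4917
```

```bash
python3 - <<'E'
from h import *
from bench import bot
np.set_printoptions(precision=2,suppress=True)
def show(*m):
    st=bot.get_state();print(*m,st["position"],st["wrist_force"],st["wrist_torque"],round(st["time_s"],2));return st
b=np.array([538.1,-185.3])
for d in((-1.2,0),(-1.2,-1.2),(-1.2,1.2),(0,1.2),(0,-1.2),(-2.4,0)):
    p=b+d
    bot.line_to([*p,138.2],feed=40)
    r=bot.line_to([*p,111],feed=25,guard=6); st=show(d,r)
    if st["position"][2]<134.5: break
    if st["time_s"]>20: break
E
```

```text
(-1.2, 0) True [ 536.89 -185.29  137.  ] [-0.4   0.85  4.99] [ 0.03  0.12 -0.  ] 8.05
(-1.2, -1.2) True [ 537.84 -187.13  123.92] [ 2.56 -1.14 -4.38] [-0.21 -0.48  0.  ] 8.95
```

```bash
python3 - <<'E'
from h import *
from bench import bot
np.set_printoptions(precision=2,suppress=True)
def show(*m):
    st=bot.get_state();print(*m,st["position"],st["wrist_force"],st["wrist_torque"],R.from_rotvec(st["ee_rot"]).as_matrix()[:,:2].T.ravel(),round(st["time_s"],2));return st
st=show("now"); bot.wait(.3); st=show("settled")
for i in range(4):
    p=st["position"]
    r=bot.line_to([p[0],p[1],110.5],feed=20,guard=6); st=show(r)
    if st["position"][2]<112: break
E
```

```text
now [ 537.84 -187.13  123.92] [ 2.56 -1.14 -4.38] [-0.21 -0.48  0.  ] [-0.    0.   -1.    0.97  0.24 -0.  ] 8.95
settled [ 537.86 -187.15  124.24] [ 3.02 -1.09 -4.51] [-0.15 -0.45 -0.05] [-0.    0.   -1.    0.97  0.24 -0.  ] 9.25
True [ 537.94 -187.23  111.34] [-0.73 -0.09  4.64] [ 0.02  0.13 -0.03] [ 0.   -0.   -1.    0.97  0.24  0.  ] 9.89
```

The lever is fully home: 111.34 measured, against 111.35 expected. The arm is at about +14°, which is inside the right-flats window. Now I swing it anticlockwise to the tab at about 62.5°, watching the torque.

```bash
python3 - <<'E'
from h import *
from bench import bot
np.set_printoptions(precision=2,suppress=True)
def show(*m):
    st=bot.get_state();y=R.from_rotvec(st["ee_rot"]).as_matrix()[:,1]
    print(*m,st["position"],"yaw %.1f"%np.degrees(np.arctan2(y[1],y[0])),st["wrist_force"],st["wrist_torque"],round(st["time_s"],2));return st
st=show("now");z=111.4;p=st["position"][:2]
for a in(18,23,28,33,38,43,48,53,57,59,60.5,61.5,62.5,63.5,64.5,65.5):
    bot.line_to([*p,z],ori=ori(a,0),feed=30)
    st=show(a); p=p+.7*(st["position"][:2]-p)
    if abs(st["wrist_torque"][2])>.75 or np.hypot(*st["wrist_force"][:2])>25: print("stop");break
E
```

```text
now [ 537.94 -187.23  111.34] yaw 14.0 [-0.73 -0.09  4.64] [ 0.02  0.13 -0.03] 9.89
18 [ 538.24 -187.39  111.45] yaw 17.9 [ 2.31 -1.41  0.08] [-0.15 -0.49 -0.1 ] 10.14
23 [ 538.24 -187.4   111.42] yaw 22.8 [ 1.9  -0.79  0.77] [-0.12 -0.39 -0.07] 10.39
28 [ 538.22 -187.42  111.42] yaw 27.8 [ 1.83 -0.86  0.64] [-0.13 -0.32 -0.07] 10.64
33 [ 538.19 -187.43  111.43] yaw 32.7 [ 1.16 -1.14  1.6 ] [-0.24 -0.23 -0.11] 10.89
38 [ 538.18 -187.48  111.42] yaw 37.7 [ 1.57 -0.04  0.82] [-0.23 -0.23 -0.11] 11.14
43 [ 538.14 -187.51  111.42] yaw 42.7 [ 1.   -1.56  2.74] [-0.26 -0.23 -0.02] 11.39
48 [ 538.12 -187.52  111.42] yaw 47.7 [ 1.66 -0.8   1.64] [-0.27 -0.19 -0.11] 11.64
53 [ 538.11 -187.52  111.41] yaw 52.7 [ 0.51 -1.13  1.85] [-0.27 -0.09 -0.08] 11.89
57 [ 538.09 -187.54  111.43] yaw 56.8 [-0.29 -1.06  1.44] [-0.31 -0.09 -0.12] 12.14
59 [ 538.09 -187.55  111.42] yaw 58.8 [ 0.81 -1.49  1.49] [-0.34 -0.1  -0.16] 12.39
60.5 [ 538.09 -187.6   111.41] yaw 60.4 [ 0.71 -1.67  2.26] [-0.33 -0.06 -0.22] 12.64
61.5 [ 538.09 -187.57  111.42] yaw 61.5 [ 1.21 -1.45  2.47] [-0.32 -0.03 -0.25] 12.89
62.5 [ 538.2  -187.66  111.42] yaw 62.4 [ 0.96 -0.95  1.72] [-0.34 -0.25 -1.31] 13.14
stop
```

Torque jumped to 1.3 N m at 62.4°, where the tab was predicted to be. I'll release, retreat and look.

```bash
python3 - <<'E'
from h import *
from bench import bot
np.set_printoptions(precision=2,suppress=True)
p=bot.get_state()["position"]
bot.gripper_to(1.0); bot.line_to([p[0],p[1],230],feed=150)
bot.move_pose([420,150,300],ori(30,0))
st=bot.get_state();print(st["position"],st["time_s"])
A=[]
for n,(x,y,w,h) in(("top",(295,180,70,60)),("scene",(110,160,90,77))):
    c=bot.capture(n);pickle.dump(c,open(n+"2.pkl","wb"))
    A.append(cv2.resize(c["color"][y:y+h,x:x+w,::-1],(400,342),interpolation=cv2.INTER_CUBIC))
cv2.imwrite("pics/c3.png",np.hstack(A))
E
```

```text
[420.37 149.56 299.6 ] 16.025
```

View pics/c3.png

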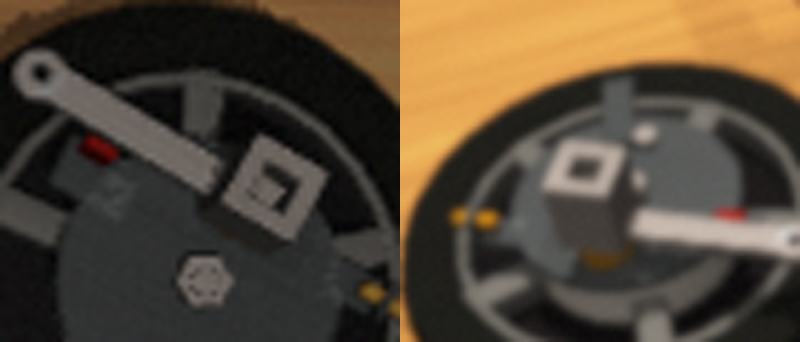

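```bash
python3 - <<'E'
from h import *
np.set_printoptions(precision=2,suppress=True)
t=pickle.load(open("top2.pkl","rb"))
f=lambda X,Y:((X+.5)*70/400-.5+295,(Y+.5)*60/342-.5+180)
for n,p,z in(("eye",(40,73),108),("bore",(268,186),144),("tab",(99,150),105)): print(n,onz(t,[f(*p)],z)[0])
a=onz(t,[f(268,186)],144)[0];e=onz(t,[f(40,73)],108)[0];d=(e-a)[:2];print(np.degrees(np.arctan2(d[1],d[0])),np.hypot(*d))
A=onz(t,[f(268,186)],144)[0][:2]
b=onz(t,[f(99,150)],105)[0][:2]-A;u=d/np.hypot(*d);print("tab centre along/perp(ccw+)",b@u,u[0]*b[1]-u[1]*b[0])
c=t["color"][190:220,295:330];cv2.imwrite("pics/c4.png",cv2.resize(c[...,::-1],(770,600),interpolation=cv2.INTER_NEAREST)*1)
im=cv2.resize(c[...,::-1],(700,600),interpolation=cv2.INTER_CUBIC);cv2.imwrite("pics/c4.png",cv2.convertScaleAbs(im,alpha=1.8))
E
```

```text
eye [589.41 -99.11 108.  ]
bore [ 539.16 -182.62  144.  ]
tab [ 558.53 -123.34  105.  ]
58.96288690904831 97.47409771974509
tab centre along/perp(ccw+) 60.78712812288139 13.965529232613939
```

View pics/c4.png

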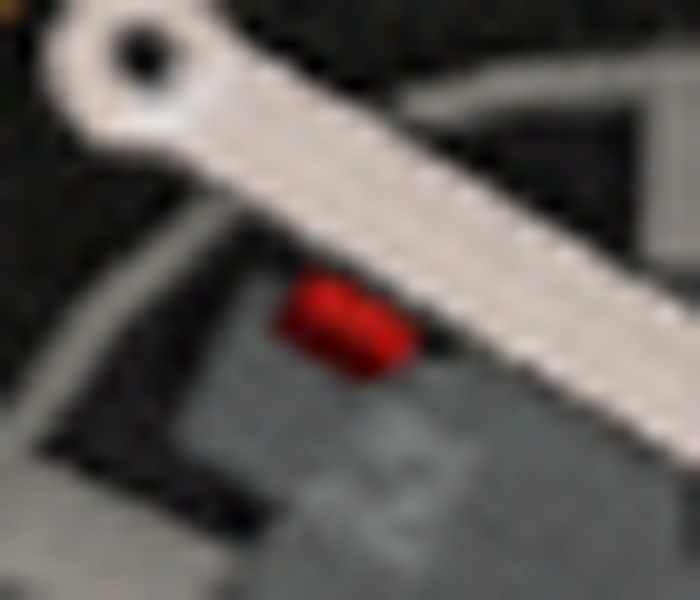

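The arm is close to the tab, but about 4° short of parallel, with a gap of roughly 2–3 mm at the right end of the tab. I'll push it home gently with closed fingers from the clockwise side, guarded.

```bash
python3 - <<'E'
from h import *
from bench import bot
np.set_printoptions(precision=2,suppress=True)
A=np.array([538.1,-186.]);th=np.radians(62.5);u=np.array([np.cos(th),np.sin(th)]);r=np.array([u[1],-u[0]])
P=lambda o,z:[*(A+70*u+o*r),z]
def show(*m):
    st=bot.get_state();d=st["position"][:2]-A;print(*m,"along %.2f perp %.2f"%(d@u,d@r),st["position"][2],"Fpush %.2f"%(st["wrist_force"][:2]@r),st["wrist_force"],round(st["time_s"],2));return st
bot.gripper_to(0); bot.move_pose(P(40,180),ori(62.5,0))
print(bot.line_to(P(40,103),feed=80,guard=8));show("down")
for g in(7,12):
    k=bot.line_to(P(12,103),feed=20,guard=g);show(g,k)
bot.wait(.3);show("hold")
bot.line_to(P(40,103),feed=60);bot.line_to(P(40,200),feed=150)
bot.move_pose([420,150,300],ori(30,0));bot.gripper_to(1.)
t=bot.capture("top");pickle.dump(t,open("top3.pkl","wb"))
c=t["color"][188:228,295:350];im=cv2.resize(c[...,::-1],(770,560),interpolation=cv2.INTER_CUBIC);cv2.imwrite("pics/c5.png",cv2.convertScaleAbs(im,alpha=1.8))
print(bot.get_state()["time_s"])
E
```

```text
False
down along 70.02 perp 40.30 103.57978984804272 Fpush 0.92 [ 0.71 -0.63 -0.09] 19.38
7 True along 70.26 perp 21.39 103.34082574785718 Fpush 3.39 [ 3.27 -1.06 -0.88] 20.33
12 True along 70.27 perp 21.32 103.53760240087706 Fpush 3.88 [ 3.99 -0.76 -0.6 ] 20.61
hold along 70.25 perp 21.29 103.33415187753015 Fpush 4.45 [ 4.29 -1.4   1.18] 20.91
24.3583
```

View pics/c5.png

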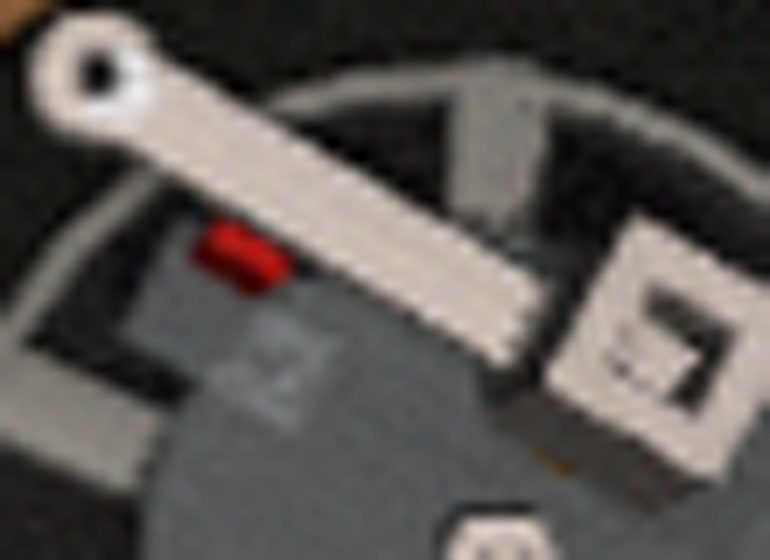

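The arm edge now looks parallel to the tab and touching it. The push met a hard stop: only 0.07 mm further on the stiffer guard. As a last check I'll touch the boss top lightly (expected z = 144) and then hand in.

```bash
python3 - <<'E'
from h import *
from bench import bot
bot.gripper_to(0);bot.move_pose([538.1,-186,175],ori(62.5,0))
bot.line_to([538.1,-186,152],feed=60)
k=bot.line_to([538.1,-186,140],feed=12,guard=5);st=bot.get_state();print(k,st["position"],st["wrist_force"])
bot.line_to([538.1,-186,220],feed=150);bot.move_pose([420,150,300],ori(30,0));bot.gripper_to(1.)
t=bot.capture("top");a=pickle.load(open("top3.pkl","rb"))["color"].astype(int)
d=np.abs(t["color"].astype(int)-a)[188:228,295:350].max(2);print("changed px",(d>30).sum(),bot.get_state()["time_s"])
cv2.imwrite("pics/fin.png",t["color"][:,:,::-1])
E
```

```text
True [ 537.97375437 -186.12959739  143.9826458 ] [-1.01442607  0.7281813   5.09588152]
changed px 1 30.625
```

View pics/fin.png

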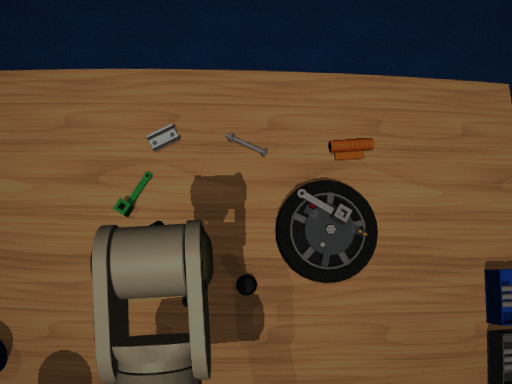

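The boss top is at 143.98 mm, so the lever is fully home. The touch changed nothing in the picture, and the clip, bolt, sleeve, cap and green lever lie where they did; the robot hides the purple one. Handing in.

```bash
python3 -c "
from bench import bot
bot.job_done()"
```

```text
the job is handed in; nothing more can be done
```

The steel lever is fitted on the spindle, fully home on the brass bush, with its arm resting against the red stop tab. I handed the job in at about 31 s of the 72 s allowed.

- **Fitting:** I gripped the boss along the arm and felt for the spindle with a 6 N guard. The first two touches landed on top of the spindle. After a shift of about 1.2 mm in x and y it slid on, with the arm 48° clockwise of rest, which is within the right-flats range.
- **Swing to the tab:** I turned it until the torque jumped to 1.3 N m, near the expected tab angle. After I let go, the picture showed the arm about 3–4° short of the tab, so I pushed it home with closed fingers under a light guard. It then met a hard stop, and the arm looks parallel to the tab and touching it.
- **Last checks:** A light touch put the boss top at z = 143.98 mm (144 expected), and that touch did not move the lever. The clip, bolt, sleeve, cap and green lever lie where they did.

**What was less certain:**
- The wrist torque while swinging read 0.1–0.25 N m, below the stated 0.3 N m.
- The final push stopped about 2 mm from my nominal figure; I put that down to my estimate of the spindle's position.
- Contact with the tab is judged from the hard stop and the picture, to about 1 mm.
- The robot hid the purple lever in the last picture, so I did not recheck its position; the arm did not work near it.

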